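# Hold the chock against the jack's bumper for fastening

## Robot

A 6-joint arm with a two-finger parallel gripper is mounted at the origin on the work surface. World frame = base frame: x ahead of the robot, y to its left, z up, the work surface at z = 0. Lengths are in m, angles in rad, forces in N, time in s.
With the tool pointing down it reaches from about 0.4 to 0.825 m from the base axis. Payload 7 kg.
Tool frame: the origin (TCP) lies midway between the tips of the shut fingers; the grasp point (between the pads) lies 19 mm behind it; z points along the fingers, y is the line along which they close (so a half turn about z gives the same grasp; the last joint's range is limited). The gripper opens to 88 mm and grips with 3 to 60 N. Pads are 19 mm wide; open, the fingers measure 130 mm over their backs; the gripper's body (78 mm by 193 mm) begins 47 mm behind the grasp point.
Start: joints at [1.551, 0.359, 0.012, 0, -1.224, -0.288], TCP at [0.205, 0.643, 0.227] pointing down, gripper open.
Joint ranges: [-3.07, 3.07], [-1.43, 2.12], [-1.02, 1.25], [-3.03, 1.67], [-3.05, -0], [-3.03, 3.03]. Speed limits (rad/s): [2.39, 2.39, 3.01, 3.14, 3.14, 3.14].

## Interface

Orientations are given as [roll, pitch, yaw] about the fixed x, y, z axes, in that order (R = Rz(yaw) Ry(pitch) Rx(roll)).
In Python, from station import arm gives the robot as it stands.
- The arm moves only by the tool servo_tool, never from a script. Its argument "deltas" is a list of rows, each a list of 7 numbers: the closure, from -1 (fully open) to 1 (shut), then the shift along the tool's x, y, z in mm, then the turn, a rotation vector about the tool's x, y, z in degrees. In form: [[gripper, x, y, z, ax, ay, az], ...]. A call has 1 to 20 rows; each row shifts and turns the commanded pose from where the row before left it, along the tool's axes as they then stand; what a row does not reach is not made up. A row lasts 1/12 s, in which the tool goes at most 41.7 mm and 7.16 degrees, less where a joint would pass 70% of its speed; a pose out of reach is approached as far as the arm can. A call is refused whole if a number of a shift passes 41.7 or a number of a turn 7.16, either way. A call with a gripper value outside its range is refused whole. The fingers move at their own pace and stop on an object; "squeeze" is the grip in N (left out, the last holds). Time passes only in rows, so rows that do not move let the fingers close. It gives the time, the measured TCP pose, the force, the opening and the grip force at its end, in the units of the state.
- arm.get_state(): the state, without advancing time (a new reading comes with each control period).
- arm.grab_frame(name): name is "scene" or "top" or "wrist"; returns a dict with "color" (384x512x3 uint8, red, green, blue), "K" (3x3 intrinsics, pixels), "position" and "orientation" of the camera in the world. Camera axes: x right, y down, z forward; pixel columns grow to the right and rows downward; lengths in m; the calibration is good to about 2 mm. A picture is of the moment at which its call begins. There is no depth.
- arm.job_done(): hands the job in; it is judged then, once.
Trained networks look in a picture, given as the dict that the camera call returned (one of the last four; its "shot" number tells which), for a name from the list of things; names that differ only in an ending like _2 or _b are one class to them, and where a whole thing is asked for, a point or a joint stands for the part that bears it (a point fixed in the world has none). Each returns a list of dicts, best first, with "conf" (0 to 1); they miss things now and then, are a little off and sometimes report something else, mostly with a low value. They report only what shows in the picture. A call takes as long as a camera call. They do not tell look-alikes from the thing itself.
- arm.recognise(query, picture): "at" ([x, y, z] in m, in the coordinates of the camera as it stood for that picture, good to about 4 mm: the middle of the surface that is visible of it).
The state is a dict: "t": time; "q": joint angles; "qd": joint speeds; "joint_efforts": joint torques, N m; "eef_pos": TCP position; "ee_rot": TCP orientation; "force": force on the tool from outside, world axes, zero at the start; "moment": the same for the moment, N m; "width": finger opening in m; "gripper_force": force on a finger pad.
Only numpy, scipy, OpenCV 4.12 (cv2) and the standard library are available. Lean on these libraries where they do the work, as an engineer would, in place of code of your own. Each camera call takes 0.05 s, during which the arm holds its last target. There are 200 camera calls.

## Task

The packer wants to screw down the timber chock that braces the hydraulic jack: pick up the chock, set it flat on the shipping deck inside the yellow lane with its red-striped nose towards the bumper but not yet touching it, then slide it up squarely and press the bumper in by half its travel, about 8 mm, so that the pointers stand in the middle of the green. Keep that push steady for at least three seconds and finish while still holding the chock there, flat on the deck; do not drive the bumper against its stop, and leave the loose jack parts beside the chock and the lane where they are.

Things in the scene. Friction and masses are not known exactly. Their poses are not given: they have to be found in the camera images.
- chock: loose timber chock, about 350 g: foot 130 mm long (its x), 80 mm wide (y), 40 mm high, with an upright rib on top, 30 mm thick along x (from x = -30 to 0 mm), the full 80 mm wide, and its top is 87 mm above the underside. Origin: centre of the foot's underside; x points to the nose, the longer overhang, red stripe on its top edge; z is up. At first on the bench, nose roughly towards the jack
- chock_rib (a point): centre of the chock's rib: 15 mm behind the chock's origin, 64 mm above its underside; same axes as the chock. Grip the rib across its 30 mm thickness, front to back (along x); the foot's upper face is 40 mm above the underside
- chock_nose (a point): middle of the chock's nose face, 65 mm ahead of its origin and 20 mm above its underside; same axes as the chock
- crate: the fixed shipping base: plank deck 20 mm thick (top at z = 20 mm), 260 mm wide, with a green jack lying along it. Origin: at bench level, exactly under the face of the relaxed bumper pad; x is the push direction (from the free deck into the bumper, along the jack); y to the left. Free deck for the chock: x from -190 to 0 mm, in a lane 90 mm wide centred on y = 0, between two yellow lines
- jack_flange (a point): top middle of the jack's green square flange behind the bumper: 40 mm beyond the crate's origin in x, 124 mm above the bench. The barrel behind it is as high; the jack's carrying handle begins 70 mm further in x and rises to 190 mm above the bench
- pad_face (a point): middle of the upright face of the sprung bumper's black rubber pad (bumper_c0 in the rules), in front of the jack's flange; the pad is 90 mm wide, from 25 to 61 mm above the bench, and this point 43 mm above the bench; same axes as the crate; it moves with the bumper. A yellow pointer blade at each side, level with the face, moves over a gauge strip
- bumper (a joint): travel of the sprung bumper along the crate's +x, in m: 0 relaxed, 0.016 at its stop. It needs 1.5 N per mm (12 N at 8 mm) and springs back when let go. The gauge strips beside it show white up to 4 mm of travel, green from 4 to 12 mm (middle 8 mm), red beyond
- sleeve: bystander: gold steel sleeve standing beside the chock's right side, 60 mm outside diameter, 55 mm high; origin at the centre of its underside; not to be disturbed
- wedge: bystander: steel cone wedge standing beside the chock's left side, 36 mm diameter at its top, 50 mm high; origin at the centre of its underside; not to be disturbed
- oring: bystander: black rubber ring lying flat on the deck right of the lane, 72 mm diameter, 7 mm high; origin at the centre of its underside; not to be disturbed
- nut: bystander: gold threaded collar standing on the deck left of the lane, 40 mm diameter, 35 mm high; origin at the centre of its underside; not to be disturbed
Mind the look-alikes: they are no part of the job. What is shaped like the chock but pink, purple or turquoise is not meant.

How it is judged:
On the way, in this order (a step that is already met when the one before it is completed fails the run):
1. the chock stands flat on the deck in the lane, nose to the bumper, the bumper still relaxed (z of chock in the frame of crate between 0.015 and 0.025 m and angle between chock's own z axis and vertical below 0.06 rad and y of chock in the frame of crate between -0.012 and 0.012 m and angle between the x axis of chock and the x axis of crate, either way round below 0.08 rad and value of joint bumper below 0.001 m and x of chock_nose in the frame of crate between -0.1 and -0.002 m), for 0.1 s.
2. the chock presses the bumper in by 4 to 12 mm, steadily for two seconds (z of chock in the frame of crate between 0.015 and 0.025 m and angle between chock's own z axis and vertical below 0.06 rad and y of chock in the frame of crate between -0.012 and 0.012 m and angle between the x axis of chock and the x axis of crate, either way round below 0.08 rad and value of joint bumper between 0.004 and 0.012 m and contact force between chock and bumper_c0 between 5 and 20 N and x of chock_nose in the frame of crate above 0 m and (contact force between chock and the fingers above 3 N or contact force between chock and the arm above 3 N)), for 2 s.
At the end, for the whole second after the job is handed in: The robot still pushes the chock with over 3 N; it is at rest, flat on the deck (within 5 mm, 0.06 rad), within 12 mm of the lane's centre line and 0.08 rad of square, nose to the bumper, and presses the pad with 5 to 20 N, bumper 4 to 12 mm in (pointers in the green) (all of step 2 and linear speed of chock below 0.01 m/s); the arm keeps its last pose, push and grip.
It fails at once if the bumper is driven against its stop (value of joint bumper above 0.0155 m).
It fails at once if a bystander is shifted by over 30 mm or knocked over (distance of any of sleeve, wedge, oring, nut from where it was at the start of the episode above 0.03 m or angle between any of sleeve, wedge, oring, nut's own z axis and vertical above 0.5 rad).
It also fails if it takes over 48 s, if anything falls off the work surface, if the arm or the gripper's body presses on something with over 40 N, if the wrist force passes 120 N, or if a joint passes its speed limit or range.

## Working session

There is one attempt and no reset: what is moved stays moved. The work goes in short steps, Python scripts to look and compute and a tool call to move; the robot and the scene stay as the last step left them, time stands still between calls to the robot, and variables do not carry over. Pictures are saved under pics/ and viewed, at most 10 in all, crops included, and the job is handed in when it is done.

Besides the shell and the picture viewer there is one more tool, called after "Call:" as name(argument=value, ...) on one line, values as JSON. servo_tool: Moves the arm, as the interface text tells. Its arguments: {"type":"object","properties":{"deltas":{"type":"array","items":{"type":"array","items":{"type":"number"}}},"squeeze":{"type":"number"}},"required":["deltas"]}

```bash
mkdir -p pics
cat > h.py <<'E'
import numpy as np, cv2
from scipy.spatial.transform import Rotation as R
from station import arm
def Rm(o):
    o=np.array(o)
    return o if o.shape==(3,3) else (R.from_euler('xyz',o).as_matrix() if o.size==3 else R.from_quat(o).as_matrix())
def save(p,n): cv2.imwrite('pics/'+n,cv2.cvtColor(p['color'],cv2.COLOR_RGB2BGR))
def find(q,p,k=4):
    for d in arm.recognise(q,p)[:k]:
        a=np.array(d['at']); w=Rm(p['orientation'])@a+p['position']; u=p['K']@a; print(q,round(d['conf'],2),w.round(4),(u[:2]/u[2]).round())
def proj(p,w):
    c=Rm(p['orientation']).T@(np.array(w)-p['position']); u=np.array(p['K'])@c; return u[:2]/u[2]
def plane(p,uv,z):
    d=Rm(p['orientation'])@np.linalg.inv(p['K'])@[uv[0],uv[1],1]; o=np.array(p['position']); return o+d*(z-o[2])/d[2]
E
python3 - <<'E'
from h import *
t=arm.grab_frame('top'); s=arm.grab_frame('scene')
print(t['position'],t['orientation'],t['K'])
save(t,'top.png');save(s,'scene.png')
for p in (t,s):
    for q in ['chock','chock_rib','chock_nose','pad_face','jack_flange','sleeve','wedge','oring','nut']: find(q,p)
st=arm.get_state();print(st['ee_rot'],st['eef_pos'],st['t'])
E
```

```text
[ 0.38626861 -0.09974159  0.9756471 ] [-2.97215379e+00  1.88689560e-03 -1.55131449e+00] [[381.06408342   0.         255.71490644]
 [  0.         381.06408342 194.49822932]
 [  0.           0.           1.        ]]
chock 0.9 [ 0.3296 -0.4121  0.0381] [386. 286.]
chock 0.84 [ 0.3508 -0.1443  0.0413] [275. 275.]
chock 0.78 [ 0.5007 -0.2753  0.0392] [328. 214.]
chock 0.77 [ 0.6821 -0.3851  0.0362] [370. 145.]
chock_rib 0.95 [ 0.6814 -0.3791  0.0466] [369. 144.]
chock_rib 0.86 [ 0.3278 -0.4066  0.0394] [384. 287.]
chock_rib 0.72 [ 0.3461 -0.1443  0.0388] [275. 277.]
chock_rib 0.61 [ 0.5024 -0.2807  0.0399] [331. 213.]
chock_nose 0.73 [ 0.3497 -0.1401  0.039 ] [273. 275.]
chock_nose 0.69 [ 0.6837 -0.3803  0.0375] [368. 144.]
chock_nose 0.6 [ 0.5026 -0.2833  0.0424] [332. 213.]
chock_nose 0.6 [ 0.324  -0.4112  0.0396] [386. 289.]
pad_face 0.57 [0.5905 0.1572 0.0584] [154. 174.]
sleeve 0.87 [ 0.6131 -0.2466  0.0526] [317. 168.]
sleeve 0.36 [0.6954 0.0845 0.0265] [188. 137.]
wedge 0.72 [ 0.6108 -0.2457  0.0508] [317. 169.]
wedge 0.57 [ 0.3973 -0.2972  0.0487] [339. 257.]
oring 0.51 [0.6983 0
[... 413 characters left out ...]
 162.]
chock_rib 0.63 [ 0.6979 -0.3713  0.0385] [132. 185.]
chock_nose 0.95 [ 0.518  -0.2752  0.0403] [213. 163.]
chock_nose 0.91 [ 0.341  -0.4045  0.0425] [228.  98.]
chock_nose 0.77 [ 0.3699 -0.131   0.0387] [295. 160.]
chock_nose 0.74 [ 0.6962 -0.3672  0.0394] [134. 186.]
pad_face 0.72 [0.6002 0.163  0.0628] [332. 303.]
jack_flange 0.78 [0.5859 0.2204 0.0203] [356. 323.]
sleeve 0.55 [ 0.6124 -0.24    0.0418] [194. 194.]
wedge 0.51 [ 0.4007 -0.2981  0.0464] [239. 129.]
wedge 0.32 [0.6007 0.1651 0.0642] [333. 304.]
oring 0.89 [0.7024 0.0821 0.0274] [267. 317.]
nut 0.77 [0.5251 0.0487 0.0494] [311. 245.]
[-3.14151814e+00 -5.80554972e-06 -3.07755090e-01] [0.20452323 0.64327134 0.22659259] 1.0
```

View pics/top.png

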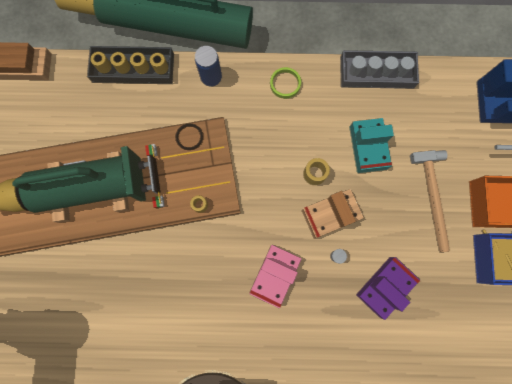

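View pics/scene.png

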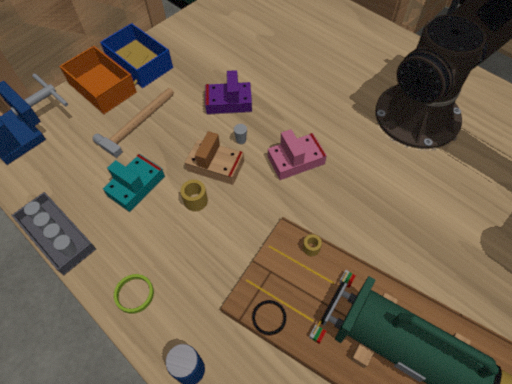

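Top view: timber chock at (334,213) with its red nose on the left at (309,222). Look-alikes: pink (276,276), purple (388,288), turquoise (371,146). I choose the timber one. The crate lane is around (200,170), with the jack to its left. Next is a close crop of the chock and the lane.

Run:
```python
import cv2,numpy as np
i=cv2.imread('pics/top.png')
a=cv2.resize(i[180:245,296:376],None,fx=5,fy=5,interpolation=2)   # 400x325
b=cv2.resize(i[110:250,110:250],None,fx=4,fy=4,interpolation=2) # 560x560
c=np.zeros((560,800,3),np.uint8); c[:325,:400]=a
s=cv2.imread('pics/scene.png'); 
c[:560,400:]=b[:,:400]
c[325:560,:400]=cv2.resize(s[125:184,170:270],None,fx=4,fy=4,interpolation=2)[:235]
cv2.imwrite('pics/c1.png',c)
```

```text
(no output)
```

View pics/c1.png

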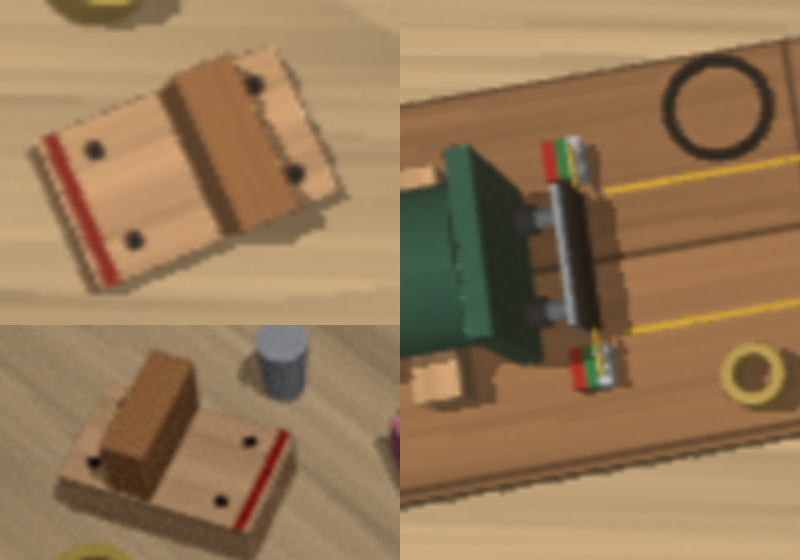

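The crop shows the bare timber chock with its red stripe at the left (nose), so the choice stands. It also shows the pad face at about px (149–159, 155–192) and the lane lines at about px y=157 and y=193. Next I fit both poses.

```bash
cat >> h.py <<'E'
def T(p,pt): # p=x,y,yaw
    c,s=np.cos(p[2]),np.sin(p[2]); return [p[0]+c*pt[0]-s*pt[1],p[1]+s*pt[0]+c*pt[1],pt[2]]
E
cat > fit.py <<'E'
from h import *
from scipy.optimize import least_squares
t=arm.grab_frame('top'); s=arm.grab_frame('scene')
cu=lambda u,v:(296+(u+.5)/5-.5,180+(v+.5)/5-.5)
sc=lambda u,v:(170+(u+.5)/4-.5,125+(v-325+.5)/4-.5)
cr=lambda u,v:(110+(u-400+.5)/4-.5,110+(v+.5)/4-.5)
pt=[(t,cu(41,137),(.065,-.04,.04)),(t,cu(102,288),(.065,.04,.04)),(t,cu(272,46),(-.065,-.04,.04)),(t,cu(344,190),(-.065,.04,.04)),
(t,cu(176,82),(0,-.04,.087)),(t,cu(238,235),(0,.04,.087)),(t,cu(237,54),(-.03,-.04,.087)),(t,cu(298,206),(-.03,.04,.087))]
ps=[(s,sc(287,432),(.065,.04,.04)),(s,sc(238,528),(.065,-.04,.04)),(s,sc(57,482),(-.065,-.04,.04))]
def fit(P,x0):
    r=least_squares(lambda x:np.concatenate([proj(c,T(x,w))-uv for c,uv,w in P]),x0,loss='soft_l1'); print(r.x.round(4),np.degrees(r.x[2]).round(2),r.fun.round(1)); return r.x
fit(pt,[.5,-.28,1.8]);fit(ps,[.5,-.28,1.8]);fit(pt+ps,[.5,-.28,1.8])
a=[plane(t,cr(605,190),.02),plane(t,cr(800,157),.02)];b=[plane(t,cr(625,332),.02),plane(t,cr(800,301),.02)]
for l in(a,b): d=l[0]-l[1]; print('line',l[0].round(4),l[1].round(4),np.arctan2(d[1],d[0]))
d=a[0]-a[1]; n=np.array([-d[1],d[0]])/np.hypot(d[0],d[1]); print('sep',n@(b[0]-a[0])[:2], 'mid off',n@((a[1]+b[1])/2)[:2])
for uv,z in((562,183),.061),((580,326),.061),((575,183),.025),((598,328),.025),((454,148),.124),((505,350),.124): print('pad/flange',plane(t,cr(*uv),z).round(4))
save(s,'scene2.png')
E
python3 fit.py
```

```text
[ 0.5042 -0.2877  1.9642] 112.54 [-0.9  0.3 -0.5  0.4  1.  -0.3 -0.3  0.6 -0.1 -1.3  1.1 -0.4 -0.7 -0.3
  0.8  0.7]
[ 0.5085 -0.2895  2.0209] 115.79 [ 0.  -0.3  1.7  0.8 -1.9 -0.6]
[ 0.5045 -0.2882  1.9705] 112.9 [-0.7  0.4 -0.1  0.4  1.  -0.6 -0.1  0.3 -0.  -1.4  1.4 -0.6 -0.6 -0.4
  1.1  0.4  1.8  0.3  1.9  1.  -0.6 -2.4]
line [0.6431 0.1526 0.02  ] [0.6676 0.0273 0.02  ] 1.7638211175500438
line [0.5501 0.1342 0.02  ] [0.5724 0.0235 0.02  ] 1.7690962130045296
sep 0.09480235944196405 mid off -0.6133698008806225
pad/flange [0.6361 0.1688 0.061 ]
pad/flange [0.5463 0.1518 0.061 ]
pad/flange [0.6461 0.171  0.025 ]
pad/flange [0.5515 0.1502 0.025 ]
pad/flange [0.6386 0.2143 0.124 ]
pad/flange [0.5207 0.1761 0.124 ]
```

Call:
servo_tool(deltas=[[-1, 0, 0, -4, 0, 0, 7], [-1, 0, 0, -4, 0, 0, 7], [-1, 0, 0, -4, 0, 0, 7], [-1, 0, 0, -4, 0, 0, 7], [-1, 0, 0, -4, 0, 0, 7], [-1, 0, 0, -4, 0, 0, 7], [-1, 0, 0, -4, 0, 0, 7], [-1, 0, 0, -4, 0, 0, 7], [-1, 0, 0, -4, 0, 0, 7], [-1, 0, 0, -4, 0, 0, 7], [-1, 0, 0, -4, 0, 0, 7], [-1, 0, 0, -4, 0, 0, 7], [-1, 0, 0, -4, 0, 0, 7], [-1, 0, 0, -4, 0, 0, 7], [-1, 0, 0, -4, 0, 0, 7], [-1, 0, 0, -4, 0, 0, 7], [-1, 0, 0, -4, 0, 0, 7], [-1, 0, 0, -4, 0, 0, 7], [-1, 0, 0, -4, 0, 0, 7], [-1, 0, 0, -4, 0, 0, 7]])

```text
t: 2.77
eef_pos: [0.2045, 0.6432, 0.3067]
ee_rot: [-3.142, -0.0, -2.757]
force: [-0.1, 0.5, -0.5]
width: 0.0876
gripper_force: 0.0
```

```bash
cat > go.py <<'E'
import sys
from h import *
s=arm.get_state(); M=Rm(s['ee_rot']); a=[float(v) for v in sys.argv[1:]]
print(s['t'],np.round(s['eef_pos'],4),np.degrees(s['ee_rot']).round(2),s['width'],s['gripper_force'],np.round(s['force'],1),np.round(s['q'],2))
p=np.array(s['eef_pos'])
for i in range(0,len(a),3):
    w=np.array(a[i:i+3]); print('to',w,'tool mm',(M.T@(w-p)*1000).round(1)); p=w
E
python3 go.py .46 .15 .307 .498 -.273 .25
```

```text
2.7667 [0.2045 0.6432 0.3067] [-180.     -0.   -157.98] 0.08755276155562935 0.0 [-0.1  0.5 -0.5] [ 1.55  0.32  0.14  0.   -1.39 -2.74]
to [0.46  0.15  0.307] tool mm [-5.19e+01 -5.53e+02 -2.00e-01]
to [ 0.498 -0.273  0.25 ] tool mm [ 123.3 -406.4   57. ]
```

Call:
servo_tool(deltas=[[-1, -2.6, -27.6, 0, 0, 0, 0], [-1, -2.6, -27.6, 0, 0, 0, 0], [-1, -2.6, -27.6, 0, 0, 0, 0], [-1, -2.6, -27.6, 0, 0, 0, 0], [-1, -2.6, -27.6, 0, 0, 0, 0], [-1, -2.6, -27.6, 0, 0, 0, 0], [-1, -2.6, -27.6, 0, 0, 0, 0], [-1, -2.6, -27.6, 0, 0, 0, 0], [-1, -2.6, -27.6, 0, 0, 0, 0], [-1, -2.6, -27.6, 0, 0, 0, 0], [-1, -2.6, -27.6, 0, 0, 0, 0], [-1, -2.6, -27.6, 0, 0, 0, 0], [-1, -2.6, -27.6, 0, 0, 0, 0], [-1, -2.6, -27.6, 0, 0, 0, 0], [-1, -2.6, -27.6, 0, 0, 0, 0], [-1, -2.6, -27.6, 0, 0, 0, 0], [-1, -2.6, -27.6, 0, 0, 0, 0], [-1, -2.6, -27.6, 0, 0, 0, 0], [-1, -2.6, -27.6, 0, 0, 0, 0], [-1, -2.6, -27.6, 0, 0, 0, 0]])

```text
t: 4.43
eef_pos: [0.463, 0.1513, 0.3069]
ee_rot: [3.141, 0.001, -2.751]
force: [-0.2, 1.1, -0.2]
width: 0.0877
gripper_force: 0.0
```

Call:
servo_tool(deltas=[[-1, 7.7, -27.3, 3.6, 0, 0, 0], [-1, 7.7, -27.3, 3.6, 0, 0, 0], [-1, 7.7, -27.3, 3.6, 0, 0, 0], [-1, 7.7, -27.3, 3.6, 0, 0, 0], [-1, 7.7, -27.3, 3.6, 0, 0, 0], [-1, 7.7, -27.3, 3.6, 0, 0, 0], [-1, 7.7, -27.3, 3.6, 0, 0, 0], [-1, 7.7, -27.3, 3.6, 0, 0, 0], [-1, 7.7, -27.3, 3.6, 0, 0, 0], [-1, 7.7, -27.3, 3.6, 0, 0, 0], [-1, 7.7, -27.3, 3.6, 0, 0, 0], [-1, 7.7, -27.3, 3.6, 0, 0, 0], [-1, 7.7, -27.3, 3.6, 0, 0, 0], [-1, 7.7, -27.3, 3.6, 0, 0, 0], [-1, 7.7, -27.3, 3.6, 0, 0, 0], [-1, 7.7, -27.3, 3.6, 0, 0, 0], [-1, 0, 0, 0, 0, 0, 0], [-1, 0, 0, 0, 0, 0, 0], [-1, 0, 0, 0, 0, 0, 0]])

```text
t: 6.02
eef_pos: [0.5147, -0.2983, 0.2488]
ee_rot: [3.141, -0.0, -2.752]
force: [-0.1, -0.1, 0.5]
width: 0.0876
gripper_force: 0.0
```

```bash
python3 go.py .51 -.3016 .15
python3 - <<'E'
from h import *
w=arm.grab_frame('wrist'); save(w,'w1.png'); print(w['position'],Rm(w['orientation']).round(3))
for q in ['chock_rib','chock_nose','sleeve','wedge']: find(q,w,2)
im=cv2.imread('pics/w1.png')
for z,pts in (.04,[(.065,-.04),(.065,.04),(-.065,-.04),(-.065,.04)]),(.087,[(0,-.04),(0,.04),(-.03,-.04),(-.03,.04)]):
    for a in pts:
        u=proj(w,T([.5042,-.2877,1.9642],(*a,z))); print(u.round(1)); cv2.circle(im,tuple(int(round(v)) for v in u),3,(255,0,255),1)
cv2.imwrite('pics/w1o.png',cv2.resize(im,(800,600)))
E
```

```text
6.0167 [ 0.5147 -0.2983  0.2488] [ 1.7999e+02 -1.0000e-02 -1.5768e+02] 0.08762011965866473 0.0 [-0.1 -0.1  0.5] [-0.2   0.21 -0.14 -0.   -1.22 -0.98]
to [ 0.51   -0.3016  0.15  ] tool mm [ 5.6 -1.3 98.8]
[ 0.43930884 -0.32859723  0.40639482] [[-0.38   0.883  0.277]
 [ 0.925  0.362  0.114]
 [ 0.     0.3   -0.954]]
chock_rib 0.89 [ 0.3635 -0.4138  0.0416] [213.  16.]
chock_rib 0.74 [ 0.6353 -0.4042  0.0395] [157. 215.]
chock_nose 0.88 [ 0.4987 -0.2895  0.039 ] [265. 159.]
chock_nose 0.8 [ 0.6288 -0.4062  0.0369] [158. 210.]
sleeve 0.75 [ 0.6063 -0.2472  0.0484] [263. 237.]
wedge 0.7 [ 0.3973 -0.2965  0.0495] [291.  84.]
[309.3 190.7]
[312.7 134.1]
[219.  191.1]
[216.3 134.5]
[265.3 202. ]
[265.9 138.3]
[241.7 202.1]
[240.5 138.4]
```

View pics/w1o.png

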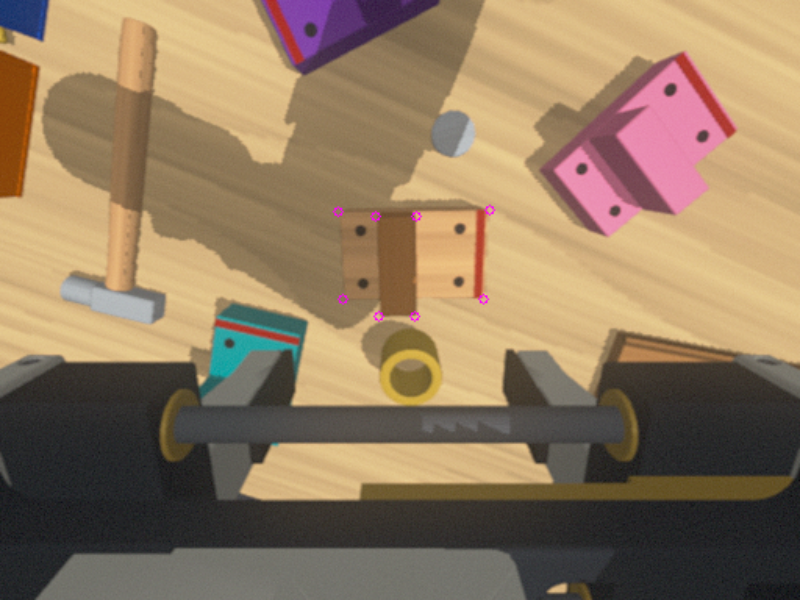

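The marks match: the fitted pose lands on the timber chock at about (412,255) in the enlarged view, with its red nose at (481,255). Next: descend and grip.

Call:
servo_tool(deltas=[[-1, 1, -0.3, 20, 0, 0, 0], [-1, 1, -0.2, 20, 0, 0, 0], [-1, 1, -0.2, 20, 0, 0, 0], [-1, 1, -0.2, 20, 0, 0, 0], [-1, 1, -0.2, 20, 0, 0, 0], [-1, 0.6, -0.2, 20, 0, 0, 0], [-1, 0, 0, 20, 0, 0, 0], [-1, 0, 0, 20, 0, 0, 0], [-1, 0, 0, 15, 0, 0, 0], [-1, 0, 0, 12, 0, 0, 0], [-1, 0, 0, 8, 0, 0, 0], [-1, 0, 0, 4, 0, 0, 0], [-1, 0, 0, 0, 0, 0, 0], [-1, 0, 0, 0, 0, 0, 0]], squeeze=40)

```text
t: 7.43
eef_pos: [0.5107, -0.3015, 0.0505]
ee_rot: [-3.141, 0.0, -2.751]
force: [0.3, 0.0, 0.4]
width: 0.0881
gripper_force: 0.0
```

Call:
servo_tool(deltas=[[1, 0, 0, 0, 0, 0, 0], [1, 0, 0, 0, 0, 0, 0], [1, 0, 0, 0, 0, 0, 0], [1, 0, 0, 0, 0, 0, 0], [1, 0, 0, 0, 0, 0, 0], [1, 0, 0, 0, 0, 0, 0], [1, 0, 0, 0, 0, 0, 0], [1, 0, 0, 0, 0, 0, 0], [1, 0, 0, 0, 0, 0, 0], [1, 0, 0, 0, 0, 0, 0]], squeeze=40)

```text
t: 8.27
eef_pos: [0.5101, -0.3016, 0.0499]
ee_rot: [3.142, -0.0, -2.751]
force: [-0.4, 0.6, 1.0]
width: 0.03
gripper_force: 39.8
```

Call:
servo_tool(deltas=[[1, 0, 0, -8, 0, 0, 0], [1, 0, 0, -16, 0, 0, 0], [1, 0, 0, -20, 0, 0, 0], [1, 0, 0, -20, 0, 0, 0], [1, 0, 0, -16, 0, 0, 0], [1, 0, 0, -10, 0, 0, 0], [1, 0, 0, 0, 0, 0, 0]])

```text
t: 8.85
eef_pos: [0.5112, -0.3019, 0.1423]
ee_rot: [-3.139, 0.003, -2.751]
force: [1.1, -0.2, -3.8]
width: 0.0299
gripper_force: 39.8
```

Call:
servo_tool(deltas=[[1, -6, 7, 0, 0, 0, 0], [1, -12, 15, 0, 0, 0, 0], [1, -15, 19, 0, 0, 0, 0], [1, -15, 19, 0, 0, 0, 0], [1, -15, 19, 0, 0, 0, 0], [1, -15, 19, 0, 0, 0, 0], [1, -15, 19, 0, 0, 0, 0], [1, -15, 19, 0, 0, 0, 0], [1, -15, 19, 0, 0, 0, 0], [1, -15, 19, 0, 0, 0, 0], [1, -15, 19, 0, 0, 0, 0], [1, -15, 19, 0, 0, 0, 0], [1, -15, 19, 0, 0, 0, 0], [1, -15, 19, 0, 0, 0, 0], [1, -15, 18, 0, 0, 0, 0], [1, -12, 12, 0, 0, 0, 0], [1, -6, 8, 0, 0, 0, 2.8], [1, 0, 0, 0, 0, 0, 2.8], [1, 0, 0, 0, 0, 0, 2.8], [1, 0, 0, 0, 0, 0, 2.8]])

```text
t: 10.52
eef_pos: [0.6135, 0.0531, 0.1385]
ee_rot: [-3.141, -0.003, -2.949]
force: [0.9, 0.0, -2.8]
width: 0.0299
gripper_force: 39.8
```

Call:
servo_tool(deltas=[[1, 0, 0, 0, 0, 0, 0], [1, 0, 0, 0, 0, 0, 0]])

```text
t: 10.68
eef_pos: [0.6137, 0.0526, 0.1389]
ee_rot: [-3.141, -0.002, -2.945]
force: [-0.6, -0.7, -3.2]
width: 0.0299
gripper_force: 39.8
```

```bash
cat > look.py <<'E'
import sys
from h import *
n=sys.argv[1]; O=[float(v) for v in sys.argv[2:5]]
st=arm.get_state(); w=arm.grab_frame('wrist'); t=arm.grab_frame('top')
z0=st['eef_pos'][2]-.0499; yw=st['ee_rot'][2]; e=np.array([np.sin(yw),-np.cos(yw)])
C=[*(np.array(st['eef_pos'][:2])+.015*e),np.arctan2(e[1],e[0])]; print('chock',np.round(C,4),'z',round(z0,4))
L=[T(O,(x,y,.02)) for y in(-.045,.045) for x in(-.19,-.15,-.1,-.05,-.02)]+[T(O,(0,y,z)) for y in(-.045,.045) for z in(.025,.061)]+[T(O,(.04,0,.124))]
Q=[T(C,(x,y,z+z0)) for x in(.065,-.065) for y in(-.04,.04) for z in(.04,)]+[T(C,(x,y,.087+z0)) for x in(0,-.03) for y in(-.04,.04)]
def draw(p,S):
    im=cv2.resize(cv2.cvtColor(p['color'],cv2.COLOR_RGB2BGR),None,fx=S,fy=S,interpolation=2)
    for P,c in (L,(255,0,255)),(Q,(255,255,0)):
        for a in P: cv2.circle(im,tuple(int(round((v+.5)*S-.5)) for v in proj(p,a)),4,c,1)
    return im
a=draw(w,2)[:768]; b=draw(t,5)
cv2.imwrite('pics/'+n+'w.png',a[:600,200:1000]); cv2.imwrite('pics/'+n+'t.png',b[500:1100,600:1350])
for q in ['pad_face','chock_nose','jack_flange']: find(q,w,2); find(q,t,1)
E
python3 look.py l1 .5932 .1601 1.766; python3 go.py
```

```text
chock [0.6108 0.0673 1.767 ] z 0.089
pad_face 0.73 [0.5662 0.1573 0.0604] [378. 171.]
pad_face 0.73 [0.5172 0.046  0.0505] [268.  89.]
pad_face 0.75 [0.5796 0.154  0.0599] [155. 178.]
chock_nose 0.61 [0.5829 0.0569 0.1289] [269. 190.]
chock_nose 0.92 [ 0.3242 -0.4121  0.04  ] [387. 289.]
jack_flange 0.9 [0.5349 0.1691 0.0219] [382. 135.]
jack_flange 0.74 [0.5419 0.2497 0.0192] [120. 195.]
11.0833 [0.6142 0.0526 0.14  ] [ 180.      0.   -168.82] 0.02970995775511926 39.817986488342285 [ 0.3 -0.4 -3.6] [ 0.4   0.33 -0.24 -0.   -1.   -1.78]
```

View pics/l1t.png

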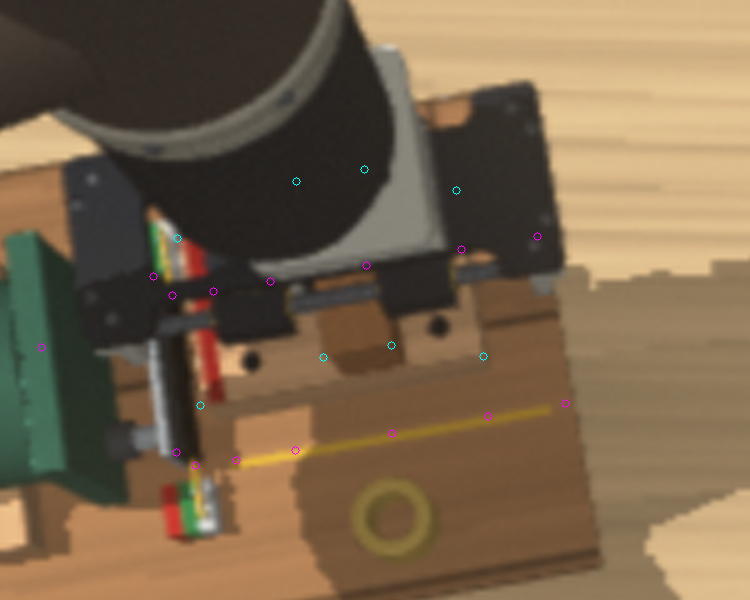

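View pics/l1w.png

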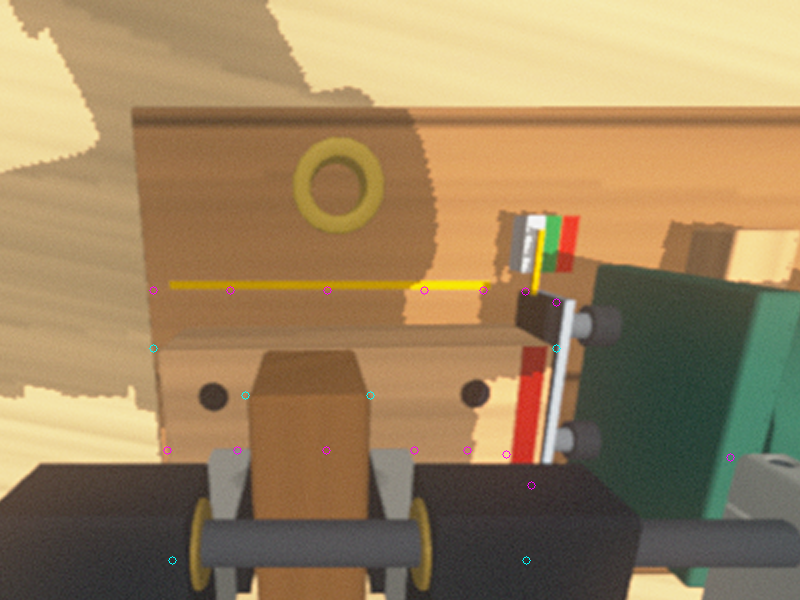

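Both views agree with the estimated crate pose: the lane line runs through the marks to within about 2 mm, and the pad's left end is at (195,460) in the top crop. The chock hovers square over the lane, so I lower it.

Call:
servo_tool(deltas=[[1, 0, 0, 8, 0, 0, 0], [1, 0, 0, 12, 0, 0, 0], [1, 0, 0, 12, 0, 0, 0], [1, 0, 0, 12, 0, 0, 0], [1, 0, 0, 10, 0, 0, 0], [1, 0, 0, 6, 0, 0, 0], [1, 0, 0, 4, 0, 0, 0], [1, 0, 0, 2, 0, 0, 0], [1, 0, 0, 1, 0, 0, 0], [1, 0, 0, 1, 0, 0, 0], [1, 0, 0, 0, 0, 0, 0], [1, 0, 0, 0, 0, 0, 0], [1, 0, 0, 0, 0, 0, 0]])

```text
t: 12.17
eef_pos: [0.6145, 0.0527, 0.0724]
ee_rot: [3.141, 0.001, -2.947]
force: [0.4, -0.5, -2.7]
width: 0.0298
gripper_force: 39.8
```

Call:
servo_tool(deltas=[[1, 0, 0, 1, 0, 0, 0], [1, 0, 0, 0.5, 0, 0, 0], [1, 0, 0, 0.5, 0, 0, 0], [1, 0, 0, 0, 0, 0, 0]])

```text
t: 12.5
eef_pos: [0.6143, 0.0526, 0.07]
ee_rot: [3.142, 0.0, -2.947]
force: [-0.1, 0.2, -3.7]
width: 0.0297
gripper_force: 39.8
```

```bash
python3 go.py
```

```text
12.5 [0.6143 0.0526 0.07  ] [ 1.8000e+02  1.0000e-02 -1.6883e+02] 0.02974095294288768 39.8186069726944 [-0.1  0.2 -3.7] [ 0.4   0.4  -0.31  0.   -0.86 -1.78]
```

Call:
servo_tool(deltas=[[1, 0, 0, 0.4, 0, 0, 0], [1, 0, 0, 0.2, 0, 0, 0], [1, 0, 0, 0, 0, 0, 0]])

```text
t: 12.75
eef_pos: [0.6143, 0.0526, 0.0699]
ee_rot: [-3.142, 0.0, -2.947]
force: [-3.5, 0.3, 4.3]
width: 0.03
gripper_force: 39.8
```

Call:
servo_tool(deltas=[[1, 0, 0, 0.4, 0, 0, 0], [1, 0, 0, 0.2, 0, 0, 0], [1, 0, 0, 0, 0, 0, 0]])

```text
t: 13.0
eef_pos: [0.6143, 0.0526, 0.0699]
ee_rot: [-3.141, 0.001, -2.946]
force: [-5.4, -0.1, 9.0]
width: 0.03
gripper_force: 39.8
```

Call:
servo_tool(deltas=[[1, 0, 0, -0.4, 0, 0, 0], [1, 0, 0, 0, 0, 0, 0], [1, 0, 1, 0, 0, 0, 0], [1, 0, 3, 0, 0, 0, 0], [1, 0, 3, 0, 0, 0, 0], [1, 0, 3, 0, 0, 0, 0], [1, 0, 3, 0, 0, 0, 0], [1, 0, 3, 0, 0, 0, 0], [1, 0, 2, 0, 0, 0, 0], [1, 0, 1, 0, 0, 0, 0], [1, 0, 1, 0, 0, 0, 0], [1, 0, 0, 0, 0, 0, 0]])

```text
t: 14.0
eef_pos: [0.6113, 0.0724, 0.0699]
ee_rot: [-3.141, 0.002, -2.946]
force: [1.1, -3.7, 4.8]
width: 0.0299
gripper_force: 39.8
```

```bash
python3 go.py
```

```text
14.0 [0.6113 0.0724 0.0699] [-1.7997e+02  1.0000e-01 -1.6880e+02] 0.029937371350108315 39.828720688819885 [ 1.1 -3.7  4.8] [ 0.44  0.4  -0.32  0.   -0.85 -1.81]
```

Call:
servo_tool(deltas=[[1, 0, 1, 0, 0, 0, 0], [1, 0, 1, 0, 0, 0, 0], [1, 0, 1, 0, 0, 0, 0], [1, 0, 1, 0, 0, 0, 0], [1, 0, 1, 0, 0, 0, 0], [1, 0, 1, 0, 0, 0, 0]])

```text
t: 14.5
eef_pos: [0.6102, 0.0779, 0.0699]
ee_rot: [-3.141, 0.002, -2.946]
force: [1.7, -6.7, 4.4]
width: 0.03
gripper_force: 39.8
```

Call:
servo_tool(deltas=[[1, 0, 1, 0, 0, 0, 0], [1, 0, 1, 0, 0, 0, 0]])

```text
t: 14.67
eef_pos: [0.6098, 0.0795, 0.07]
ee_rot: [-3.14, 0.001, -2.947]
force: [2.0, -9.2, 6.9]
width: 0.0299
gripper_force: 39.8
```

Call:
servo_tool(deltas=[[1, 0, 1, 0, 0, 0, 0], [1, 0, 1, 0, 0, 0, 0]])

```text
t: 14.83
eef_pos: [0.6094, 0.081, 0.07]
ee_rot: [-3.14, 0.001, -2.947]
force: [2.6, -10.3, 6.6]
width: 0.0297
gripper_force: 39.8
```

Call:
servo_tool(deltas=[[1, 0, 1, 0, 0, 0, 0], [1, 0, 1, 0, 0, 0, 0]])

```text
t: 15.0
eef_pos: [0.609, 0.0825, 0.07]
ee_rot: [-3.139, 0.001, -2.947]
force: [2.2, -12.2, 7.2]
width: 0.03
gripper_force: 39.8
```

Call:
servo_tool(deltas=[[1, 0, 1, 0, 0, 0, 0], [1, 0, 1, 0, 0, 0, 0]])

```text
t: 15.17
eef_pos: [0.6086, 0.084, 0.0701]
ee_rot: [-3.139, 0.001, -2.947]
force: [2.4, -15.1, 6.8]
width: 0.0297
gripper_force: 39.8
```

Call:
servo_tool(deltas=[[1, 0, 0, 0, 0, 0, 0], [1, 0, 0, 0, 0, 0, 0], [1, 0, 0, 0, 0, 0, 0]])

```text
t: 15.42
eef_pos: [0.6086, 0.0841, 0.0701]
ee_rot: [-3.139, 0.001, -2.947]
force: [3.3, -13.7, 7.1]
width: 0.03
gripper_force: 39.8
```

```bash
python3 go.py
python3 - <<'E'
from h import *
w=arm.grab_frame('wrist'); t=arm.grab_frame('top'); s=arm.grab_frame('scene')
save(w,'f_w.png');save(t,'f_t.png')
a=cv2.imread('pics/f_w.png'); b=cv2.imread('pics/f_t.png')
c=np.zeros((600,800,3),np.uint8)
c[:,:400]=cv2.resize(a[80:230,300:400],None,fx=4,fy=4,interpolation=2)
sv=cv2.cvtColor(s['color'],cv2.COLOR_RGB2BGR)
c[:300,400:]=cv2.resize(b[180:230,120:187],(400,300),interpolation=2)
c[300:,400:]=cv2.resize(sv[265:350,300:413],(400,300),interpolation=2)
cv2.imwrite('pics/f1.png',c)
E
```

```text
15.4167 [0.6086 0.0841 0.0701] [-1.7986e+02  4.0000e-02 -1.6887e+02] 0.02997153984349674 39.81126129627228 [  3.3 -13.7   7.1] [ 0.46  0.4  -0.32  0.   -0.85 -1.84]
```

View pics/f1.png

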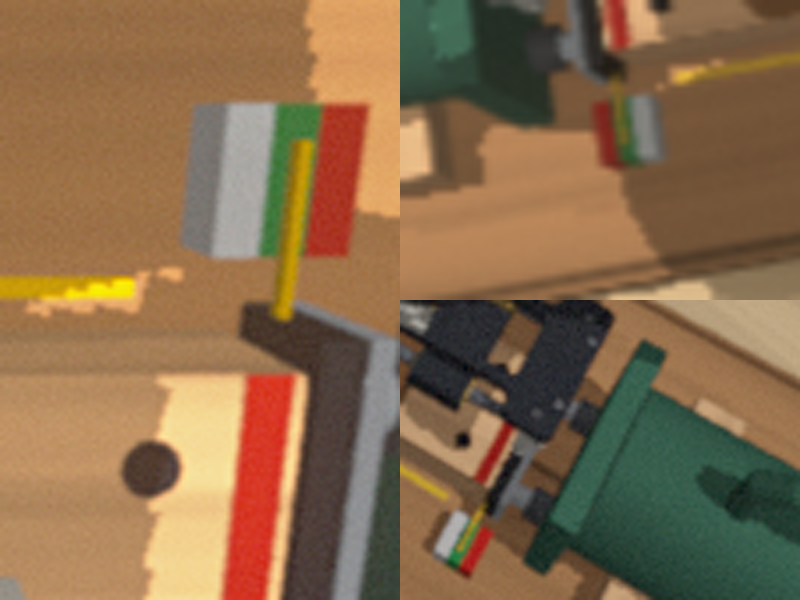

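The pointers stand in the green: top inset about (625,115), scene inset about (472,530), wrist about (292,200) with some parallax. The nose lies square on the pad and the net push is about 11 N, so I hold.

Call:
servo_tool(deltas=[[1, 0, 0, 0, 0, 0, 0], [1, 0, 0, 0, 0, 0, 0], [1, 0, 0, 0, 0, 0, 0], [1, 0, 0, 0, 0, 0, 0], [1, 0, 0, 0, 0, 0, 0], [1, 0, 0, 0, 0, 0, 0], [1, 0, 0, 0, 0, 0, 0], [1, 0, 0, 0, 0, 0, 0], [1, 0, 0, 0, 0, 0, 0], [1, 0, 0, 0, 0, 0, 0], [1, 0, 0, 0, 0, 0, 0], [1, 0, 0, 0, 0, 0, 0], [1, 0, 0, 0, 0, 0, 0], [1, 0, 0, 0, 0, 0, 0], [1, 0, 0, 0, 0, 0, 0], [1, 0, 0, 0, 0, 0, 0], [1, 0, 0, 0, 0, 0, 0], [1, 0, 0, 0, 0, 0, 0], [1, 0, 0, 0, 0, 0, 0], [1, 0, 0, 0, 0, 0, 0]])

```text
t: 17.23
eef_pos: [0.6085, 0.084, 0.07]
ee_rot: [-3.139, 0.001, -2.947]
force: [2.5, -13.5, 6.6]
width: 0.0303
gripper_force: 39.8
```

Call:
servo_tool(deltas=[[1, 0, 0, 0, 0, 0, 0], [1, 0, 0, 0, 0, 0, 0], [1, 0, 0, 0, 0, 0, 0], [1, 0, 0, 0, 0, 0, 0], [1, 0, 0, 0, 0, 0, 0], [1, 0, 0, 0, 0, 0, 0], [1, 0, 0, 0, 0, 0, 0], [1, 0, 0, 0, 0, 0, 0], [1, 0, 0, 0, 0, 0, 0], [1, 0, 0, 0, 0, 0, 0], [1, 0, 0, 0, 0, 0, 0], [1, 0, 0, 0, 0, 0, 0], [1, 0, 0, 0, 0, 0, 0], [1, 0, 0, 0, 0, 0, 0], [1, 0, 0, 0, 0, 0, 0], [1, 0, 0, 0, 0, 0, 0], [1, 0, 0, 0, 0, 0, 0], [1, 0, 0, 0, 0, 0, 0], [1, 0, 0, 0, 0, 0, 0], [1, 0, 0, 0, 0, 0, 0]])

```text
t: 18.9
eef_pos: [0.6086, 0.084, 0.07]
ee_rot: [-3.139, 0.001, -2.947]
force: [2.9, -12.3, 6.8]
width: 0.0298
gripper_force: 39.8
```

```bash
python3 go.py && python3 -c "
from station import arm
print(arm.job_done())"
```

```text
18.9 [0.6086 0.084  0.07  ] [-1.7987e+02  4.0000e-02 -1.6887e+02] 0.029823995620888968 39.81142222881317 [  2.9 -12.3   6.8] [ 0.46  0.4  -0.32  0.   -0.85 -1.84]
the job is handed in; nothing more can be done
None
```

The job is handed in, with no verdict returned: the chock is held flat and square in the lane with the pointers in the green, at a steady tool force of about 12–14 N for more than three seconds.

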